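# Select the blue filter on the microscope lamp

### The job

Set the microscope lamp to its blue filter: with the fingertips, push the upright orange tab of the filter turret round until it points squarely at the middle of the blue dot, leave it resting there, then press the red button of the grey hand switch fully down and let it come up again. Only push and press: do not lift the switch box or shove it along, and leave everything else on the table where it stands. Finish with the hand clear of everything and the tab still at the blue dot.

Things in the scene. Friction and masses are not known exactly. Their poses are not given: they have to be found in the camera images.
- turret_axis (a point): the turret's upright axis where it meets the flat deck of the lamp, 45 mm above the table. The lamp is a fixed black round housing of radius 116 mm. Frame: -x points to the lamp's front, +x to its rear, where a column (from 87 mm behind the axis, 70 mm wide) carries a lens head forward over the turret to 23 mm behind the axis; both end 110 mm above the table. The front and sides of the deck are open from above
- turret (a joint): angle of the filter turret, rad, positive counter-clockwise seen from above; at 0 the tab points to the lamp's front (-x of turret_axis); stops at -2.1 and +2.1. It has no spring or clicks: a light friction (about 1.5 N at the tab) holds it wherever it is left. It starts between -0.4 and +0.4, with no dot beside it. The turret is a silvery disc of radius 56 mm whose top is 57 mm above the table (its small central hub reaches 69 mm)
- tab (a point): centre of the upright orange tab on the turret, 69 mm from the axis and 66 mm above the table. The tab is a fin 8 mm thick (along the direction of turning), 34 mm long (radially, 52 to 86 mm from the axis) and 34 mm high (49 to 83 mm above the table)
- tab_mark (a point): the point that the tab points at: on the tab's centre line, 98 mm from the axis (12 mm beyond the tab's outer end), at the level of the dots' tops. It turns with the tab and lies over a dot's centre when the tab is set to that dot
- dot_blue: flat round blue dot, 18 mm across and 3 mm thick, on the black deck of the lamp, 98 mm from the turret's axis; origin at the centre of its underside. The four dots (blue, green, yellow, white) sit at turret angles -1.8, -0.9, +0.9 and +1.8 rad; which colour is at which changes from run to run. Fixed
- dot_green: flat round green dot, 18 mm across and 3 mm thick, on the black deck of the lamp, 98 mm from the turret's axis; origin at the centre of its underside. The four dots (blue, green, yellow, white) sit at turret angles -1.8, -0.9, +0.9 and +1.8 rad; which colour is at which changes from run to run. Fixed
- dot_yellow: flat round yellow dot, 18 mm across and 3 mm thick, on the black deck of the lamp, 98 mm from the turret's axis; origin at the centre of its underside. The four dots (blue, green, yellow, white) sit at turret angles -1.8, -0.9, +0.9 and +1.8 rad; which colour is at which changes from run to run. Fixed
- dot_white: flat round white dot, 18 mm across and 3 mm thick, on the black deck of the lamp, 98 mm from the turret's axis; origin at the centre of its underside. The four dots (blue, green, yellow, white) sit at turret angles -1.8, -0.9, +0.9 and +1.8 rad; which colour is at which changes from run to run. Fixed
- switch: grey hand switch box, loose, 80 x 70 x 28 mm, about 0.6 kg, lying flat on the table to the left or the right of the lamp; origin at the centre of its underside, z up. Push on the button only straight down
- button_top (a point): centre of the top of the red round button (30 mm across) on the switch box, 45 mm above the table when up. It moves down with the button
- button (a joint): how far the button is pressed, m: 0 up, 0.006 fully down. A spring of 1.5 N at first and 5 N fully down returns it
- jar_mid (a point): glass specimen jar with a green cap, 60 mm across, 75 mm high; this point is its centre, half-way up. A bystander, to be left alone
- dish_mid (a point): clear low dish, 90 mm across, 18 mm high; this point is its centre, half-way up. A bystander, to be left alone
- dropper_mid (a point): small amber bottle with a black cap, 32 mm across, 85 mm high; this point is its centre, half-way up. A bystander, to be left alone
- beaker_mid (a point): glass beaker, 68 mm across, 90 mm high; this point is its centre, half-way up. A bystander, to be left alone
- slidebox_mid (a point): wooden slide box, 85 x 100 x 32 mm; this point is its centre, half-way up. A bystander, to be left alone
- eraser_mid (a point): white eraser in a blue sleeve, 55 x 22 x 13 mm; this point is its centre, half-way up. A bystander, to be left alone
Mind the look-alikes: they are no part of the job. Of the things like the switch, leave any that is pink, purple or yellow; of the rest the smaller one is meant.

How it is judged:
On the way, in this order (a step that is already met when the one before it is completed fails the run):
1. the turret's tab points at the blue dot and rests there (horizontal distance between tab_mark and dot_blue below 0.008 m and velocity of joint turret between -0.05 and 0.05 rad/s), for 0.2 s.
2. the switch button is pressed down while the tab is at the blue dot (horizontal distance between tab_mark and dot_blue below 0.008 m and value of joint button above 0.0045 m), for 0.03 s.
At the end, for the whole second after the job is handed in: The tab's pointing mark lies within 8 mm of the blue dot's centre and the turret is at rest, the button is up again (less than 2 mm down) after a press of at least 4.5 mm, the switch box lies flat within 30 mm of where it was, and the six bystanders are within 25 mm of where they were (all of step 1 and value of joint button below 0.002 m and distance of switch from where it was at the start of the episode below 0.03 m and angle between switch's own z axis and vertical below 0.1 rad and linear speed of switch below 0.02 m/s and distance of each of jar_mid, dish_mid, dropper_mid, beaker_mid, slidebox_mid, eraser_mid from where it was at the start of the episode below 0.025 m); the robot touches nothing.
It fails at once if the switch box is lifted or tipped (height (world z) of switch above 0.012 m or angle between switch's own z axis and vertical above 0.3 rad).
It fails at once if the switch box is shoved more than 30 mm (distance of switch from where it was at the start of the episode above 0.03 m).
It fails at once if a bystander is lifted, knocked or moved more than 25 mm (distance of any of jar_mid, dish_mid, dropper_mid, beaker_mid, slidebox_mid, eraser_mid from where it was at the start of the episode above 0.025 m).
It also fails if it takes over 46 s, if anything falls off the work surface, if the arm or the gripper's body presses on something with over 40 N, if the wrist force passes 120 N, or if a joint passes its speed limit or range.

### The arm

A 7-joint arm with a two-finger parallel gripper is mounted at the origin on the work surface. World frame = base frame: x ahead of the robot, y to its left, z up, the work surface at z = 0. Lengths are in m, angles in rad, forces in N, time in s.
With the tool pointing down it reaches from about 0.425 to 0.825 m from the base axis. Payload 3.6 kg.
Tool frame: the origin (TCP) lies where the fingers leave the gripper's body, on its centre line; the fingertips stand 73 mm ahead of it and the grasp point (between the pads) lies 54 mm ahead of it; x points along the fingers, y is the direction in which the jaws open and shut, and the axes are right-handed (so a half turn about x gives the same grasp; the last joint's range is limited). The gripper opens to 85 mm and grips with 20 to 120 N. Pads are 22 mm wide; open, the fingers measure 114 mm over their backs; the gripper's body (76 mm by 85 mm) begins 54 mm behind the grasp point. The pads swing forward as they close: fully open they stand 13 mm farther back than shut.
Start: joints at [1.315, 0.615, -0.013, 1.423, 0.008, 1.103, -0.04], TCP at [0.147, -0.633, 0.304] pointing down, gripper open.
Joint ranges: [-3.12, 3.12], [-0.3, 2.06], [-1.34, 1.32], [0.26, 2.42], [-1.36, 4.5], [0.01, 1.98], [-2.84, 2.84]. Speed limits (rad/s): [2.79, 2.79, 3.14, 3.14, 3.14, 3.14, 3.14].

### API

Orientations are given as a unit quaternion [x, y, z, w].
In Python, from station import arm, snapshot, camera_info, ticket gives the robot as it stands. Calls block until the motion is done:
- arm.movep(position, orientation): joint-space move of the TCP to a pose.
- arm.line_to(position, velocity=0.15, ori=None): straight line of the TCP; ori=None keeps the orientation; velocity is the mean speed in m/s.
- arm.move_j(angles): joint-space move.
- arm.move_gripper(opening, effort=None): opening from 0.0 (shut) to 1.0 (fully open); effort is the grip in N (None keeps the last); returns when the fingers have stopped.
- arm.pause(seconds).
- arm.ik(position, orientation): joint angles nearest the present ones, or None.
- snapshot(name): name is "scene" or "side" or "wrist"; returns the picture (384x512x3 uint8, blue, green, red); there is no depth.
- camera_info(name): a dict with "fx", "fy", "cx", "cy" (pixels), "R" (3x3) and "t" (3): a world point X has camera coordinates R X + t; the wrist camera has in their place "T_tool_cam" (4x4, takes a point from camera to tool coordinates, whose origin is the TCP and whose axes are the tool frame's). Camera axes: x right, y down, z forward; pixel columns grow to the right and rows downward; lengths in m; the calibration is good to about 2 mm. A picture is of the moment at which its call begins: read the wrist's pose just before it. camera_info takes no time and is no camera call.
A pose or a line that the arm cannot do raises arm.MotionError and nothing moves.
- ticket.finish_job(): hands the job in, once; it reports no verdict.
Readings, each from a call of its own:
- arm.read_time(): time.
- arm.read_joint_positions(): joint angles.
- arm.read_dq(): joint speeds.
- arm.read_effort(): joint torques, N m.
- arm.read_tool_pos(): TCP position.
- arm.read_eef_rot(): TCP orientation.
- arm.read_ft_force(): force on the tool from outside, world axes, zero at the start.
- arm.read_wrist_torque(): the same for the moment, N m.
- arm.read_opening(): opening from 0.0 (shut) to 1.0 (fully open).
Only numpy, scipy, OpenCV 4.12 (cv2) and the standard library are available. Lean on these libraries where they do the work, as an engineer would, in place of code of your own. Each camera call takes 0.05 s, during which the arm holds its last target. There are 200 camera calls.

## Working session

There is one attempt and no reset: what is moved stays moved. The work goes in short steps, each a Python script; the robot and the scene stay as the last script left them, time stands still between calls to the robot, and variables do not carry over. Pictures are saved under pics/ and viewed, about 8 in all and at most 12, crops included, and the job is handed in when it is done.

```bash
mkdir -p pics; python3 - <<'E'
from station import arm, snapshot, camera_info
import cv2, numpy as np
for n in("scene","side"):
    im=snapshot(n); cv2.imwrite(f"pics/{n}0.png",im)
    c=camera_info(n); R=np.array(c["R"]);print(n,c["fx"],c["fy"],c["cx"],c["cy"],(-R.T@np.array(c["t"])).round(3),R.round(3).tolist())
print(np.array(camera_info("wrist")["T_tool_cam"]).round(3).tolist(),arm.read_eef_rot(),arm.read_time())
a=cv2.imread("pics/scene0.png");b=cv2.imread("pics/side0.png")
cv2.imwrite("pics/s0.png",cv2.resize(a,(800,600),interpolation=cv2.INTER_CUBIC));cv2.imwrite("pics/d0.png",cv2.resize(b,(800,600),interpolation=cv2.INTER_CUBIC))
E
```

```text
scene 413.5052056033403 413.5052056033403 260.84639486880366 194.88863439369499 [ 1.489 -0.239  0.744] [[0.091, 0.996, 0.015], [0.559, -0.039, -0.829], [-0.824, 0.084, -0.56]]
side 411.04536879994606 411.04536879994606 255.34509763353222 194.34133748243394 [0.068 0.968 1.094] [[-0.926, -0.379, 0.009], [-0.251, 0.596, -0.763], [0.284, -0.708, -0.646]]
[[0.0, -0.327, 0.945, -0.07], [1.0, -0.001, -0.0, -0.001], [0.001, 0.945, 0.327, -0.084], [0.0, 0.0, 0.0, 1.0]] [-0.70238325 -0.08156002  0.70258505 -0.07987482] 0.1
```

View pics/s0.png

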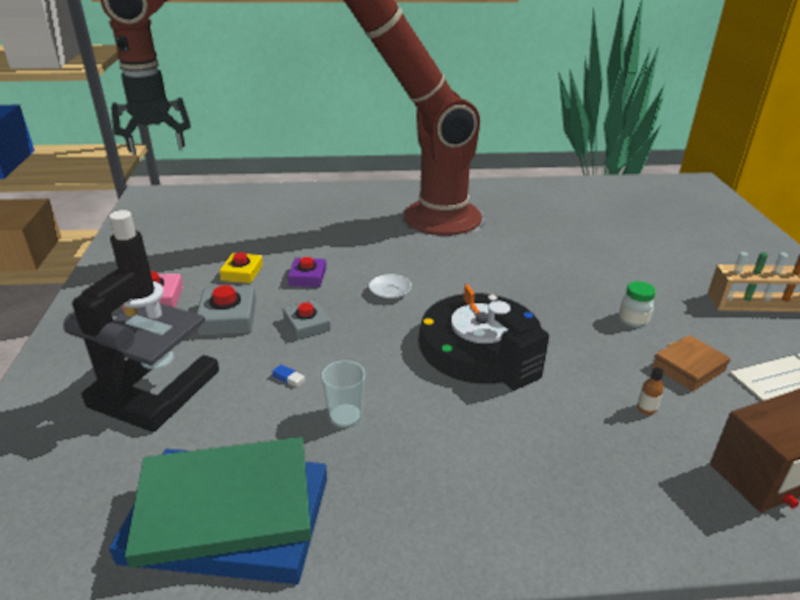

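View pics/d0.png

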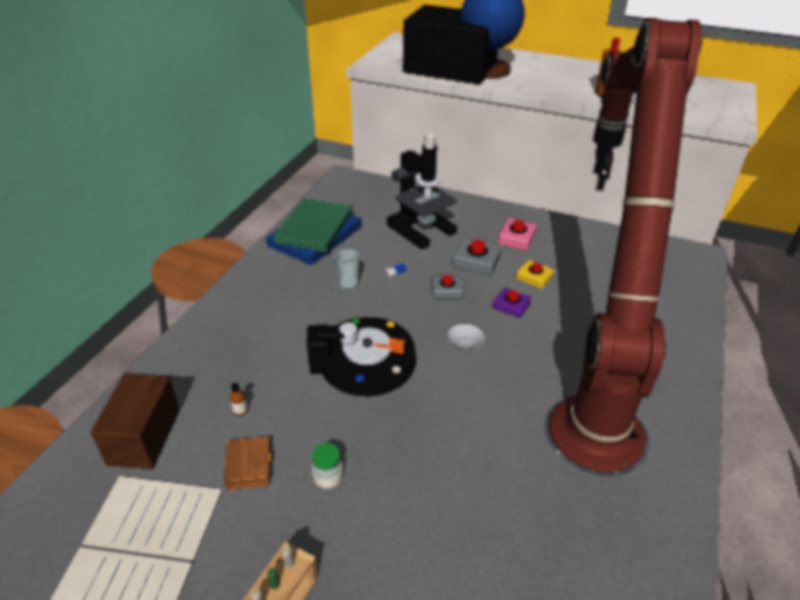

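Small grey switch candidates, in scene-picture pixels: small grey (305,315), big grey (228,305), yellow (240,265), purple (307,270), pink (165,288). I choose the small grey one. The blue dot is at (528,315), on the clockwise side of the tab. Next I measure the dots and the button.

```bash
cat > h.py <<'E'
import cv2, numpy as np
from scipy.spatial.transform import Rotation as Ro
from scipy.optimize import least_squares
HUE={'blue':(100,130,120,60),'green':(45,85,120,60),'yellow':(20,34,140,120),'orange':(3,17,170,110)}
ANG={'yellow':.9,'green':1.8,'white':-.9,'blue':-1.8}
def blob(im,lo,hi,box,big=True,k=1):
    x0,y0,x1,y1=box; h=cv2.cvtColor(im[y0:y1,x0:x1],cv2.COLOR_BGR2HSV)
    m=cv2.inRange(h,np.array(lo),np.array(hi))
    if lo[0]==0 and lo[1]>100: m|=cv2.inRange(h,np.array((172,lo[1],lo[2])),np.array((180,255,255)))
    n,l,s,c=cv2.connectedComponentsWithStats(m)
    o=sorted([(int(s[i,4]),(c[i]+[x0,y0]).round(1).tolist(),s[i,:4].tolist()) for i in range(1,n)],reverse=True)
    return o[:k]
def campose(info,tool=None):
    if 'R' in info: R=np.array(info['R']); return R.T,-R.T@np.array(info['t'])
    T=np.array(info['T_tool_cam']); p,q=tool; W=Ro.from_quat(q).as_matrix()
    return W@T[:3,:3],np.array(p)+W@T[:3,3]
def cast(info,uv,z,tool=None):
    R,o=campose(info,tool)
    d=R@np.array([(uv[0]-info['cx'])/info['fx'],(uv[1]-info['cy'])/info['fy'],1]); return o+d*(z-o[2])/d[2]
def fitlamp(pts):
    # pts {colour: xy}; axis + yaw of turret_axis frame: dot = a + .098*R(yaw)*(-cos,-sin)(ang)
    f=lambda p:np.concatenate([p[:2]-.098*np.array([np.cos(p[2]+ANG[k]),np.sin(p[2]+ANG[k])])-v[:2] for k,v in pts.items()])
    c=np.mean([v[:2] for v in pts.values()],axis=0)
    r=min((least_squares(f,[*c,y]) for y in(-2,0,2)),key=lambda r:r.cost)
    return r.x,np.abs(r.fun).max()
E
python3 - <<'E'
from h import *
from station import camera_info
B={'scene':(262,182,356,252),'side':(192,198,272,255)}
SW={'scene':(182,188,212,216),'side':(272,172,300,194)}
for n in B:
    im=cv2.imread(f"pics/{n}0.png"); inf=camera_info(n); P={}
    for c,(a,b,s,v) in HUE.items():
        r=blob(im,(a,s,v),(b,255,255),B[n],k=2); print(n,c,r)
        if r and c!='orange': P[c]=cast(inf,r[0][1],.048)
    print({k:v.round(4).tolist() for k,v in P.items()}, fitlamp(P))
    r=blob(im,(0,130,60),(9,255,255),SW[n],k=2); print('btn',r,cast(inf,r[0][1],.040).round(4))
a=cv2.imread("pics/scene0.png")[170:260,175:360];b=cv2.imread("pics/side0.png")[165:255,190:310]
cv2.imwrite("pics/c.png",np.hstack([cv2.resize(a,None,fx=2.6,fy=4),cv2.resize(b,None,fx=2.6,fy=4)]))
E
```

```text
scene blue [(26, [337.7, 201.3], [73, 17, 7, 5])]
scene green [(28, [285.8, 222.3], [21, 38, 7, 5])]
scene yellow [(23, [273.7, 205.3], [9, 22, 7, 4])]
scene orange [(46, [301.5, 191.0], [36, 1, 8, 17])]
{'blue': [0.5131, 0.0887, 0.048], 'green': [0.6022, -0.0787, 0.048], 'yellow': [0.52, -0.1024, 0.048]} (array([ 0.53790937, -0.00563526,  0.48890182]), np.float64(0.000740630310512122))
btn [(74, [195.3, 197.9], [9, 6, 10, 9])] [ 0.4545 -0.3309  0.04  ]
side blue [(29, [230.0, 241.6], [35, 41, 7, 6])]
side green [(11, [227.6, 204.9], [34, 6, 4, 3])]
side yellow [(12, [249.5, 207.0], [56, 8, 4, 3])]
side orange [(75, [253.6, 220.6], [57, 18, 10, 10])]
{'blue': [0.5125, 0.0907, 0.048], 'green': [0.6015, -0.0789, 0.048], 'yellow': [0.5198, -0.1002, 0.048]} (array([ 0.53749629, -0.00427788,  0.48470476]), np.float64(0.0005305772127082165))
btn [(45, [286.0, 179.0], [11, 4, 7, 7])] [ 0.4509 -0.327   0.04  ]
```

View pics/c.png

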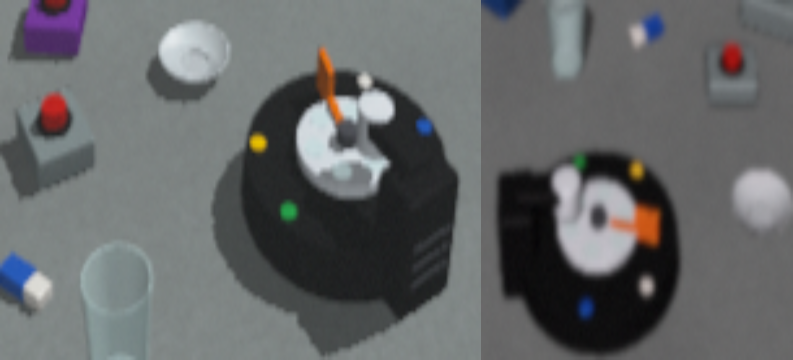

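The crop confirms the small grey box with its red button, left of the lamp in the scene view. The tab stands between yellow and white, and blue is last on the clockwise side. Next I check reach and move above the lamp for a wrist look.

```bash
cat >> h.py <<'E'
def quat(phi):
    z=np.array([np.cos(phi),np.sin(phi),0]);x=np.array([0,0,-1.]);return Ro.from_matrix(np.c_[x,np.cross(z,x),z]).as_quat()
AX=np.array([.5377,-.005]);YAW=.487
def tip(theta,r,off,tz,ax=AX,yaw=YAW): # TCP for tip at radius r on tab line, off = metres on CCW side
    a=yaw+np.pi+theta; u=np.array([np.cos(a),np.sin(a)]); t=np.array([-u[1],u[0]])
    return np.array([*(ax+r*u+off*t),tz+.073]),a
E
python3 - <<'E'
from h import *
from station import arm,snapshot,camera_info
for n,uv in(('scene',(301.5,191)),('side',(253.6,220.6))):
    p=cast(camera_info(n),uv,.07)[:2]-AX; print('tab',np.hypot(*p),(np.arctan2(p[1],p[0])-YAW-np.pi+np.pi)%(2*np.pi)-np.pi)
print('start z',Ro.from_quat(arm.read_eef_rot()).as_matrix()[:,2].round(2))
for s in(-1,1):
  for th in(.2,-.4,-1,-1.4,-1.8):
    p,a=tip(th,.075,.017,.065); q=arm.ik(p,quat(a+s*np.pi/2)); print(s,th,p.round(3),None if q is None else np.round(q,2))
for ph in(-1.5,0,1.5,3): 
    q=arm.ik([.4525,-.329,.15],quat(ph)); print('btn',ph,None if q is None else np.round(q,2))
arm.move_gripper(0.0,40)
for ph in (0.0,):
    arm.movep([.47,-.02,.36],quat(ph)); arm.pause(.3)
    p,q=arm.read_tool_pos(),arm.read_eef_rot(); im=snapshot("wrist"); cv2.imwrite("pics/w1.png",im); np.savez("w1",p=p,q=q)
print(p,arm.read_ft_force(),arm.read_time(), arm.read_opening())
E
```

```text
tab 0.05483286917352542 -0.2846809798721166
tab 0.07016304408268238 -0.3233522662739965
start z [-0.97 -0.23  0.  ]
-1 0.2 [ 0.49  -0.066  0.138] [-0.04  0.63  0.2   2.04 -0.25  0.49 -2.11]
-1 -0.4 [ 0.464 -0.028  0.138] [-0.21  0.62  0.33  2.12 -0.44  0.46 -2.6 ]
-1 -1 [0.464 0.017 0.138] [ 0.61  0.9  -1.15  2.1   1.09  0.94  1.44]
-1 -1.4 [0.478 0.044 0.138] [ 0.54  0.92 -1.15  2.05  1.08  0.97  1.02]
-1 -1.8 [0.502 0.063 0.138] [ 0.42  0.84 -0.96  1.99  0.95  0.85  0.74]
1 0.2 [ 0.49  -0.066  0.138] [ 0.4   0.67 -0.48  2.03  0.55  0.57  0.23]
1 -0.4 [ 0.464 -0.028  0.138] [ 0.22  0.62 -0.3   2.11  0.39  0.47 -0.29]
1 -1 [0.464 0.017 0.138] [ 0.06  0.61 -0.21  2.11  0.27  0.45 -0.87]
1 -1.4 [0.478 0.044 0.138] [-0.02  0.62 -0.17  2.07  0.22  0.47 -1.27]
1 -1.8 [0.502 0.063 0.138] [-0.1   0.64 -0.11  2.    0.13  0.51 -1.61]
btn -1.5 [ 0.79  0.69 -0.31  1.84  0.32  0.66  0.35]
btn 0 [ 0.99  0.76 -0.65  1.84  0.65  0.77  1.56]
btn 1.5 [ 0.32  0.71  0.42  1.86 -0.45  0.67 -2.2 ]
btn 3 [ 0.55  0.67  0.06  1.85 -0.06  0.62 -1.07]
[ 0.4700603  -0.02026481  0.3599484 ] [ 0.62075302 -0.90079789 -0.0450224 ] 3.6833 0.0031576408409706614
```

View pics/w1.png

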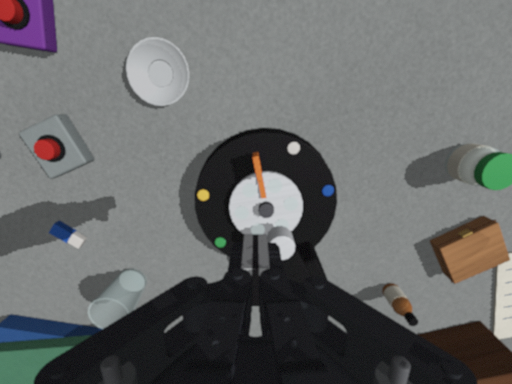

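The wrist view shows blue at (328,190), the tab from (256,155) to (263,195), the four dots, and the switch button at (47,149). I refit from this view.

```bash
python3 - <<'E'
from h import *
from station import camera_info
im=cv2.imread("pics/w1.png");w=np.load("w1.npz");T=(w['p'],w['q']);inf=camera_info("wrist");P={}
for c,(a,b,s,v) in HUE.items():
    r=blob(im,(a,s,v),(b,255,255),(190,125,340,255),k=2); print(c,r)
    if c!='orange':P[c]=cast(inf,r[0][1],.048,T)
    else:
        p=cast(inf,r[0][1],.08,T); tab=p
r=blob(im,(0,0,150),(180,60,255),(283,138,306,158)); print('white',r); P['white']=cast(inf,r[0][1],.048,T)
x,e=fitlamp(P); print(x.round(4),e); d=tab[:2]-x[:2]; print('tab r',np.hypot(*d),'th',(np.arctan2(d[1],d[0])-x[2])%(2*np.pi)-np.pi)
r=blob(im,(0,130,60),(9,255,255),(25,125,80,170),k=2); print(r)
for z in(.04,.045):print(cast(inf,r[0][1],z,T))
E
```

```text
blue [(140, [327.6, 190.1], [131, 59, 14, 13])]
green [(108, [219.9, 241.9], [24, 112, 13, 11])]
yellow [(117, [202.7, 194.6], [7, 64, 12, 12])]
orange [(196, [257.8, 169.4], [62, 28, 13, 44])]
white [(119, [293.4, 147.6], [5, 4, 12, 12])]
[ 0.5373 -0.0037  0.4868] 0.0004092580405694324
tab r 0.06647207035527351 th -0.3004328433401686
[(453, [47.0, 148.6], [9, 13, 27, 22])]
[ 0.45004783 -0.32641318  0.04      ]
[ 0.44921444 -0.32247925  0.045     ]
```

```bash
sed -i 's/^AX=.*/AX=np.array([.5373,-.0037]);YAW=.4868/' h.py; python3 - <<'E'
from h import *
from station import arm,snapshot,camera_info
p,a=tip(-.30,.075,.042,.065); Q=lambda a:quat(a+np.pi/2)
Q=lambda a:quat(a-np.pi/2+np.pi)
arm.movep(p+[0,0,.1],Q(a)); arm.line_to(p,.15); print(arm.read_ft_force().round(2) if hasattr(arm.read_ft_force(),'round') else arm.read_ft_force())
p,a=tip(-.30,.075,.022,.065); arm.line_to(p,.06,Q(a))
for th in np.linspace(-.3,-1.8,11)[1:]:
    p,a=tip(th,.075,.020,.065); arm.line_to(p,.08,Q(a)); print(round(th,2),np.round(arm.read_ft_force(),1))
arm.pause(.2); print(arm.read_time(),arm.read_tool_pos(),p)
t=(arm.read_tool_pos(),arm.read_eef_rot()); np.savez("w2",p=t[0],q=t[1])
cv2.imwrite("pics/w2.png",snapshot("wrist")); s=snapshot("side");cv2.imwrite("pics/side2.png",s);cv2.imwrite("pics/scene2.png",snapshot("scene"))
cv2.imwrite("pics/v2.png",np.hstack([cv2.resize(cv2.imread("pics/w2.png"),(400,300)),cv2.resize(s[185:275,180:300],(400,300))]))
E
```

```text
[-0.25 -0.49  0.35]
-0.45 [-0.3  0.2 -0.7]
-0.6 [ 0.3 -0.3  0.1]
-0.75 [ 0.  -1.3 -0.9]
-0.9 [ 0.4 -0.4  0.2]
-1.05 [-0.7 -1.   0.3]
-1.2 [-0.9 -0.8 -0.1]
-1.35 [ 0.9 -0.1 -0.2]
-1.5 [ 0.3 -1.  -0.6]
-1.65 [-0.  -0.2  0.1]
-1.8 [-1.2  0.9 -0.7]
9.325 [0.49854246 0.06332087 0.13803793] [0.49885313 0.06373025 0.138     ]
```

View pics/v2.png

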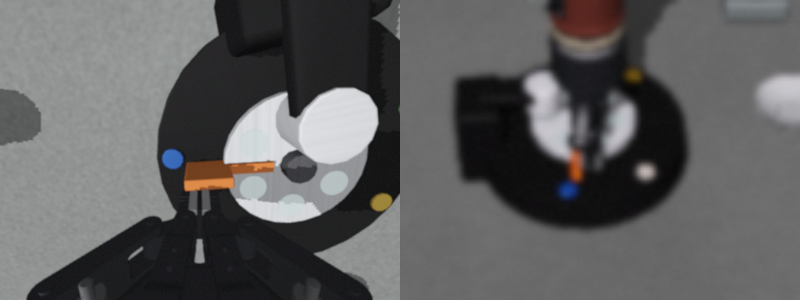

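The wrist view shows the tab just short of blue, which is at (172,158) in the half-size picture. I measure its angle from the bright top face.

```bash
cat >> h.py <<'E'
def tabangle(im,inf,T,box,vlo=200):
    x0,y0,x1,y1=box; h=cv2.cvtColor(im[y0:y1,x0:x1],cv2.COLOR_BGR2HSV)
    m=cv2.inRange(h,np.array((3,120,vlo)),np.array((20,255,255)))
    ys,xs=np.nonzero(m); pts=np.array([cast(inf,(x+x0,y+y0),.083,T)[:2]-AX for x,y in zip(xs,ys)])
    r=np.hypot(*pts.T); th=(np.arctan2(pts[:,1],pts[:,0])-YAW)%(2*np.pi)-np.pi
    k=(r>.054)&(r<.084)
    b=blob(im,(100,120,60),(130,255,255),(160,150,280,260))
    d=cast(inf,b[0][1],.048,T)[:2]-AX
    return k.sum(),r.min(),r.max(),np.median(th[k]),np.percentile(th[k],[5,95]),'blue th',(np.arctan2(d[1],d[0])-YAW)%(2*np.pi)-np.pi,np.hypot(*d)
E
python3 - <<'E'
from h import *
from station import camera_info
im=cv2.imread("pics/w2.png");w=np.load("w2.npz");T=(w['p'],w['q']);inf=camera_info("wrist")
h=cv2.cvtColor(im,cv2.COLOR_BGR2HSV);print(h[200:250:3,265].tolist())
for v in(150,200):print(tabangle(im,inf,T,(225,195,360,250),v))
E
```

```text
[[60, 7, 37], [60, 8, 33], [11, 176, 87], [11, 185, 113], [12, 186, 114], [12, 188, 114], [12, 183, 113], [12, 189, 116], [12, 183, 117], [12, 187, 113], [13, 174, 199], [13, 169, 222], [13, 171, 221], [13, 173, 206], [9, 129, 127], [110, 9, 89], [105, 6, 91]]
(np.int64(729), np.float64(0.02763006912415045), np.float64(0.085791329822428), np.float64(-1.7545564622054841), array([-1.8121886 , -1.70318639]), 'blue th', np.float64(-1.8119804083468578), np.float64(0.09783218487348504))
(np.int64(527), np.float64(0.02873630045890683), np.float64(0.08532381586068875), np.float64(-1.7558019832075589), array([-1.79394291, -1.71211643]), 'blue th', np.float64(-1.8119804083468578), np.float64(0.09783218487348504))
```

```bash
python3 - <<'E'
from h import *
from station import arm,snapshot,camera_info
p,a=tip(-1.8-.053,.075,.020,.065); arm.line_to(p,.03,quat(a+np.pi/2)); arm.pause(.3)
p,a=tip(-1.853,.075,.030,.065); arm.line_to(p,.05); arm.pause(.2); print(p,arm.read_tool_pos(),arm.read_ft_force())
T=(arm.read_tool_pos(),arm.read_eef_rot()); im=snapshot("wrist");cv2.imwrite("pics/w3.png",im); np.savez("w3",p=T[0],q=T[1])
print(tabangle(im,camera_info("wrist"),T,(225,150,360,250),190)); print(arm.read_time())
E
```

```text
[0.49268781 0.06364057 0.138     ] [0.49292945 0.06369395 0.13807658] [ 0.14554634 -0.47524526 -0.30465792]
(np.int64(741), np.float64(0.027229901822018957), np.float64(0.08566875136160076), np.float64(-1.7909179666207353), array([-1.8416011 , -1.74286338]), 'blue th', np.float64(-1.8114131321753568), np.float64(0.09767541373166075))
10.6583
```

View pics/w3.png

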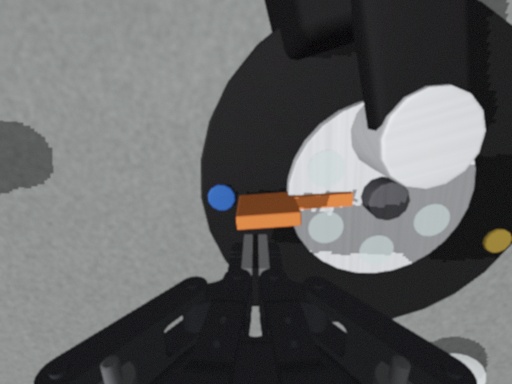

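The tab is within about 0.02 rad (2 mm) of blue, and the fingers are backed off from it. Now I press the button.

```bash
python3 - <<'E'
from h import *
from station import arm,snapshot,camera_info
p=np.array(arm.read_tool_pos()); arm.line_to(p+[0,0,.12],.2)
b=np.array([.4505,-.327,.045+.073]); q=quat(-1.5)
arm.movep(b+[0,0,.12],q); arm.line_to(b+[0,0,.012],.12); arm.pause(.3)
f0=np.array(arm.read_ft_force()); z0=None
for d in np.arange(.008,-.0105,-.001):
    arm.line_to(b+[0,0,d],.02); arm.pause(.1); f=np.mean([arm.read_ft_force() for _ in range(4)],axis=0)-f0
    print(round(d*1000),f.round(1),round(arm.read_tool_pos()[2]-.118,4))
    if f[2]>9: break
arm.pause(.2)
cv2.imwrite("pics/side4.png",snapshot("side"))
arm.line_to(b+[0,0,.12],.1)
arm.movep([.45,-.2,.40],quat(0.)); arm.pause(.4)
T=(arm.read_tool_pos(),arm.read_eef_rot()); im=snapshot("wrist");cv2.imwrite("pics/w5.png",im)
np.savez("w5",p=T[0],q=T[1]); 
for n in("scene","side"):cv2.imwrite(f"pics/{n}5.png",snapshot(n))
print(arm.read_time())
E
```

```text
8 [ 0.6  0.7 -0.5] 0.0079
7 [ 0.4  1.9 -1.4] 0.007
6 [-0.3  1.  -0.6] 0.006
5 [ 0.6  1.  -1.3] 0.005
4 [-0.4  0.9 -0.6] 0.004
3 [-0.2  0.5 -1. ] 0.003
2 [-0.5  1.3 -0.5] 0.002
1 [-0.5  0.8 -0.9] 0.001
0 [ 0.3  0.3 -1. ] -0.0
-1 [0.3 0.2 1.1] -0.0008
-2 [0.1 1.3 1. ] -0.0019
-3 [-0.6  1.1  2.5] -0.0029
-4 [-1.1  1.7  2.5] -0.0039
-5 [-0.1  1.3  1.8] -0.0049
-6 [-0.1  1.3  4.4] -0.0059
-7 [-1.6  1.8  8.2] -0.0063
-8 [-2.1  1.6 13.6] -0.0064
23.8417
```

View pics/w5.png

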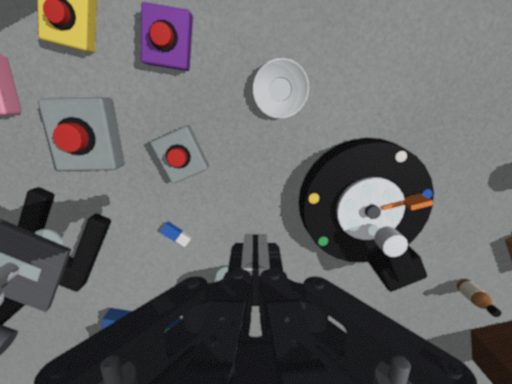

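The button hit its hard stop about 6 mm down, with the force rising to 13.6 N. In the picture the tab points at blue (428,193) and the switch at (178,157) sits in place. I make a last numeric check and hand in.

```bash
python3 - <<'E'
from h import *
from station import arm,camera_info,ticket
im=cv2.imread("pics/w5.png");w=np.load("w5.npz");T=(w['p'],w['q']);inf=camera_info("wrist")
r=blob(im,(0,130,60),(9,255,255),(150,135,205,180)); print('btn',r,cast(inf,r[0][1],.042,T))
h=cv2.cvtColor(im,cv2.COLOR_BGR2HSV); m=cv2.inRange(h,np.array((3,120,190)),np.array((20,255,255)));m[:190]=0;m[225:]=0;m[:,:400]=0;m[:,440:]=0
ys,xs=np.nonzero(m); d=cast(inf,(xs.mean(),ys.mean()),.083,T)[:2]-AX; print('tab',len(xs),np.hypot(*d),(np.arctan2(d[1],d[0])-YAW)%(2*np.pi)-np.pi)
for n,b,s in(('scene',(182,188,212,216),None),('side',(272,172,300,194),None)):
    for k in('0','5'): print(n,blob(cv2.imread(f"pics/{n}{k}.png"),(0,130,60),(9,255,255),b))
print(arm.read_dq(),arm.read_time())
E
```

```text
btn [(332, [176.7, 156.8], [17, 12, 21, 20])] [ 0.44985036 -0.32747415  0.042     ]
tab 69 0.06914126639257723 -1.7776268503798942
scene [(74, [195.3, 197.9], [9, 6, 10, 9])]
scene [(73, [195.4, 197.8], [9, 6, 10, 9])]
side [(45, [286.0, 179.0], [11, 4, 7, 7])]
side [(45, [286.0, 179.0], [11, 4, 7, 7])]
[-1.62301064e-04 -2.21757663e-03 -1.35223399e-03 -4.61314263e-05
 -3.76613364e-04  2.92214427e-03  7.00670673e-04] 23.8417
```

```bash
python3 -c "
from station import ticket
print(ticket.finish_job())"
```

```text
the job is handed in; nothing more can be done
None
```

I pushed the tab clockwise round to the blue dot with shut fingertips and backed off. I then pressed the small grey switch's button straight down to its stop and let it up, and handed the job in at about 24 s. No verdict was reported.

- **Tab:** it measured -1.791 rad right after the push and -1.778 rad from a farther view at the end. The blue dot is at -1.80 nominal and measured -1.81. The two readings differ slightly, but both put the mark about 1–3 mm from the dot's centre, inside the 8 mm limit.
- **Button:** it stopped hard about 6.3 mm down, with the force rising to about 13.6 N.
- **Switch:** in the before and after pictures the button's red spot is unmoved to within 0.1 pixel, so the box did not shift and the button came back up.
- **Bystanders and hand:** I did not measure the bystanders' positions afterwards. The hand never went near them, and it finished about 0.3 m above the table, clear of everything.

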